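# One turn of the valve wheel

## Task

The gate valve bolted on the test fixture has to be closed by exactly one turn before its leak check. With the fingers, push its hand wheel round clockwise (seen from above) by the upright handle on its rim, through one full turn, until the handle is back where it stood at the start, then let go and move clear. Only push the handle, gently: do not grip it, and leave the parts standing round the valve where they are.

Things in the scene. Friction and masses are not known exactly. Their poses are not given: they have to be found in the camera images.
- wheel (a joint): Turn of the hand wheel about its upright axis, rad. It grows as the wheel turns clockwise seen from above and counts on past a full turn without wrapping. It starts anywhere from 0 to 2.5, so one turn adds 6.283. No stop is met within the turn. The stem packing resists with about 0.35 N m both ways (about 5 N at the handle) and the wheel stays wherever it is left.
- hub (a point): Point on the wheel's axis, level with the top of the rim, 168 mm above the bench. The wheel is level: a five-lobed red-brown rim, bar 16 mm thick, reaching 84 mm from the axis at its lobes, with five spokes and a hub 36 mm across whose brass nut rises 8 mm above this point. The wheel sits on a red-brown and brass gate valve fixed to a steel plate, which cannot move (brass end flanges 100 mm across, 194 mm apart over all, their tops 128 mm above the bench).
- handle: The wheel's only upright handle: a plain black round grip standing on one lobe of the rim, 20 mm across at the foot and 22 mm higher up, rounded at the top, 55 mm tall (168 to 223 mm above the bench), carried by the wheel 75 mm from its axis; the grip is a sleeve that spins freely on its own pin. Origin at the centre of its foot, level with the rim's top; z up. It goes round with the wheel.
- housing: Bystander, loose: red-brown solenoid housing, 72 mm square foot, 68 mm round body, 95 mm tall, 0.7 kg, on the bench beyond one end flange. Origin at the centre of its underside.
- bush: Bystander, loose: brass flanged bush, 80 mm flange, 44 mm neck, 40 mm tall, 0.5 kg, on the bench beyond the other end flange. Origin at the centre of its underside.
- cap: Bystander, loose: green plastic thread cap, 54 mm across, 30 mm tall, 40 g, on the bench beside the valve on its far side. Origin at the centre of its underside.
Mind the look-alikes: they are no part of the job. Of the things that look like the part that bears wheel, the middle-sized one is meant.

How it is judged (in metres and radians):
On the way, in this order (a step that is already met when the one before it is completed fails the run):
1. the wheel is being pushed by its handle in the first part of the turn (joint between 2.8 and 4.3) (value of joint wheel between 2.8 and 4.3 rad and contact force between handle and the fingers above 0.8 N), for 0.1 s.
2. the wheel is being pushed by its handle in the later part of the turn (joint between 4.6 and 6.1) (value of joint wheel between 4.6 and 6.1 rad and contact force between handle and the fingers above 0.8 N), for 0.1 s.
At the end, for the whole second after the job is handed in: The wheel has made one clockwise turn and rests with its handle within 14 mm (about 11 degrees) of where it started; each bystander lies within 20 mm of its place (distance of handle from where it was at the start of the episode below 0.014 m and value of joint wheel between 6 and 9.1 rad and velocity of joint wheel between -0.05 and 0.05 rad/s and distance of each of housing, bush, cap from where it was at the start of the episode below 0.02 m); the robot touches nothing.
It fails at once if the wheel is turned well past one turn (value of joint wheel above 9.4 rad).
It fails at once if the wheel is turned backwards, anticlockwise past the zero of its joint (value of joint wheel below -0.4 rad).
It fails at once if the handle is gripped or shoved hard (more than 30 N between the fingers and the handle) (contact force between handle and the fingers above 30 N).
It fails at once if a bystander is lifted, tipped or pushed away by more than 30 mm (distance of any of housing, bush, cap from where it was at the start of the episode above 0.03 m or angle between any of housing, bush, cap's own z axis and vertical above 0.4 rad).
It also fails if it takes over 64 s, if anything falls off the work surface, if the arm or the gripper's body presses on something with over 40 N, if the wrist force passes 120 N, or if a joint passes its speed limit or range.

## Robot

A 6-joint arm with a two-finger parallel gripper is mounted at the origin on the work surface. World frame = base frame: x ahead of the robot, y to its left, z up, the work surface at z = 0. Lengths are in mm, angles in rad, forces in N, time in s.
With the tool pointing down it reaches from about 275 to 750 mm from the base axis. Payload 10.2 kg.
Tool frame: the origin (TCP) lies midway between the tips of the shut fingers; the grasp point (between the pads) lies 19 mm behind it; z points along the fingers, y is the line along which they close (so a half turn about z gives the same grasp; the last joint's range is limited). The gripper opens to 85 mm and grips with 20 to 120 N. Pads are 22 mm wide; open, the fingers measure 114 mm over their backs; the gripper's body (76 mm by 85 mm) begins 54 mm behind the grasp point. The pads swing forward as they close: fully open they stand 13 mm farther back than shut.
Start: joints at [1.095, 0.313, 1.498, -0, 1.331, -0.223], TCP at [131.323, 508.316, 194.094] pointing down, gripper open.
Joint ranges: [-2.94, 2.94], [-0.97, 2.17], [0.19, 2.56], [-1.23, 4.37], [0.02, 3.11], [-2.88, 2.88]. Speed limits (rad/s): [2.39, 2.39, 3.01, 3.14, 3.14, 3.14].

## Interface

Orientations are given as a unit quaternion [w, x, y, z].
In Python, from rig import sense, capture, finish_job, find_in, place_of gives the robot as it stands. The module is installed in compiled form; this text tells all that it offers.
- The arm moves only by the shell command python3 -m jog 'ROWS' [FORCE]. ROWS is JSON, a list of rows, each an object of numbers: "tx", "ty", "tz": the shift along the tool's x, y, z in mm; "ax", "ay", "az": the turn, a rotation vector about the tool's x, y, z in rad; "jaw": the closure, from -1 (fully open) to 1 (shut), so that 0 is half open. In form: [{"tx": .., "ty": .., "tz": .., "ax": .., "ay": .., "az": .., "jaw": ..}, ...]. A call has 1 to 5 rows; each row shifts and turns the commanded pose from where the row before left it, along the tool's axes as they then stand; what a row does not reach is not made up. A row lasts 1/8 s, in which the tool goes at most 62.5 mm and 10.7 degrees, less where a joint would pass 70% of its speed; a pose out of reach is approached as far as the arm can. A call with a gripper value outside its range is refused whole. The fingers move at their own pace and stop on an object; FORCE is the grip in N (left out, the last holds). Time passes only in rows, so rows that do not move let the fingers close. It gives the time, the measured TCP pose, the force, the opening and the grip force at its end, in the units of the state.
- sense(): the state, without advancing time (a new reading comes with each control period).
- capture(name): name is "side" or "top"; returns a dict with "color" (420x560x3 uint8, red, green, blue), "depth" (420x560 float32, mm along the optical axis (not along the pixel's ray), 0 where there is no reading), "fx", "fy", "cx", "cy" (pixels), "camera_from_world" (4x4, takes a point from world to camera coordinates). Camera axes: x right, y up, looking along -z (the intrinsics and any distortion apply to the point x, -y, -z); pixel columns grow to the right and rows downward; lengths in mm; the calibration is good to about 2 mm. A picture is of the moment at which its call begins.
- finish_job(): hands the job in; it is judged then, once.
Trained networks look in the newest picture that a camera, given by its name, has taken for a name from the list of things; names that differ only in an ending like _2 or _b are one class to them, and where a whole thing is asked for, a point or a joint stands for the part that bears it (a point fixed in the world has none). Each returns a list of dicts, best first, with "conf" (0 to 1); they miss things now and then, are a little off and sometimes report something else, mostly with a low value. They report only what shows in the picture. A call takes as long as a camera call. They do not tell look-alikes from the thing itself.
- find_in(query, camera): "centre" ([column, row] in pixels, amid what is visible of it).
- place_of(query, camera): "centre" ([column, row] in pixels: a listed point, or the origin of a listed thing).
The state is a dict: "time_s": time; "joints": joint angles; "dq": joint speeds; "tau": joint torques, N m; "eef_pos": TCP position; "ee_rot": TCP orientation; "force": force on the tool from outside, world axes, zero at the start; "wrist_torque": the same for the moment, N m; "grip_width": opening from 0.0 (shut) to 1.0 (fully open); "grip_force": force on a finger pad.
Only numpy, scipy, OpenCV 4.12 (cv2) and the standard library are available. Lean on these libraries where they do the work, as an engineer would, in place of code of your own. Each camera call takes 0.05 s, during which the arm holds its last target. There are 200 camera calls.

## Working session

There is one attempt and no reset: what is moved stays moved. The work goes in short steps, Python scripts to look and compute and a shell command to move; the robot and the scene stay as the last step left them, time stands still between calls to the robot, and variables do not carry over. Pictures are saved under pics/ and viewed, at most 10 in all, crops included, and the job is handed in when it is done.

```bash
mkdir -p pics
cat > h.py <<'E'
import numpy as np,cv2
from rig import *
def proj(c,p):
    q=c["camera_from_world"]@np.append(p,1); return np.array([c["cx"]+c["fx"]*q[0]/-q[2], c["cy"]+c["fy"]*(-q[1])/-q[2]])
def ray_z(c,uv,z):
    M=np.linalg.inv(c["camera_from_world"]); d=M[:3,:3]@np.array([(uv[0]-c["cx"])/c["fx"],-(uv[1]-c["cy"])/c["fy"],-1]); o=M[:3,3]
    return o+d*(z-o[2])/d[2]
def deproj(c,uv):
    u,v=int(round(uv[0])),int(round(uv[1])); d=np.median(c["depth"][v-1:v+2,u-1:u+2])
    M=np.linalg.inv(c["camera_from_world"]); return (M@np.array([(uv[0]-c["cx"])/c["fx"]*d,-(uv[1]-c["cy"])/c["fy"]*d,-d,1]))[:3]
def save(c,n): cv2.imwrite("pics/"+n,cv2.cvtColor(c["color"],cv2.COLOR_RGB2BGR))
E
python3 - <<'E'
from h import *
Z=dict(hub=168,handle=168,housing=0,bush=0,cap=0)
for n in("top","side"):
    c=capture(n); save(c,n+"0.png"); print(n,c["fx"],np.linalg.inv(c["camera_from_world"])[:3,3].round())
    for q in Z:
        for r in place_of(q,n): print(q,np.round(r["centre"]),round(r["conf"],2),ray_z(c,r["centre"],Z[q]).round(0))
    for r in find_in("wheel",n): print("wheel",np.round(r["centre"]),r["conf"],deproj(c,r["centre"]).round())
s=sense();print(s["time_s"],s["eef_pos"],s["ee_rot"],s["force"])
E
```

```text
top 396.1104959668277 [ 304.   17. 1202.]
hub [379. 313.] 0.97 [ 260. -247.  168.]
hub [424. 167.] 0.74 [ 653. -383.  168.]
hub [332. 185.] 0.59 [ 596. -129.  168.]
hub [356. 201.] 0.23 [ 554. -193.  168.]
handle [387. 274.] 0.7 [ 358. -271.  168.]
handle [357. 202.] 0.41 [ 550. -197.  168.]
handle [423. 152.] 0.37 [ 695. -384.  168.]
housing [256. 182.] 0.93 [648.  86.   0.]
bush [394. 236.] 0.71 [ 485. -342.    0.]
cap [327. 156.] 0.62 [ 740. -138.    0.]
wheel [420. 172.] 0.86 [ 652. -388.  126.]
wheel [379. 314.] 0.84 [ 262. -229.  241.]
wheel [331. 186.] 0.79 [ 589. -124.  176.]
side 383.00495748742134 [  27. -323. 1064.]
hub [322. 198.] 0.75 [ 590. -121.  168.]
hub [293. 310.] 0.62 [ 276. -221.  168.]
hub [421. 231.] 0.58 [ 642. -392.  168.]
handle [269. 182.] 0.7 [553.  31. 168.]
handle [342. 219.] 0.6 [ 560. -201.  168.]
handle [325. 282.] 0.6 [ 378. -249.  168.]
handle [430. 223.] 0.48 [ 679. -403.  168.]
housing [271. 183.] 0.67 [650.  89.   0.]
bush [365. 289.] 0.93 [ 488. -341.    0.]
cap [347. 196.] 0.46 [ 747. -150.    0.]
wheel [292. 314.] 0.78 [ 249. -232.  242.]
wheel [324. 203.] 0.72 [ 575. -134.  171.]
wheel [420. 233.] 0.63 [ 659. -395.  133.]
0.7 [131.33064762 508.31438773 194.09689402] [-1.89373953e-06  1.26064090e-01  9.92022099e-01 -4.36242108e-07] [0.45449538 1.06873236 1.25264394]
```

View pics/top0.png

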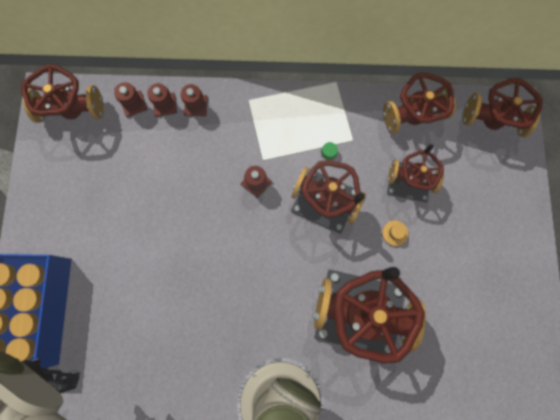

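View pics/side0.png

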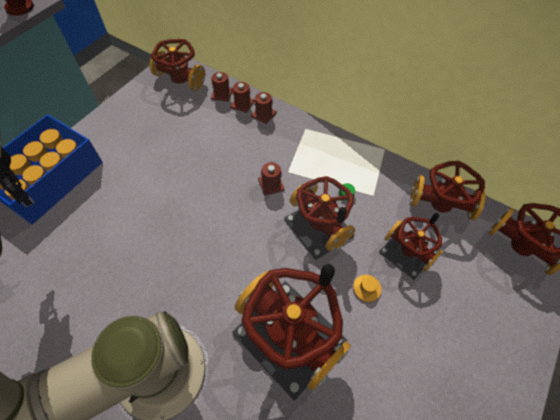

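The three valves on plates with a handle are the large one at (379,314), the middle one at (332,186) and the small one at (423,168). The middle one fits: its hub comes out near 168–176 mm high, and the cap (329,150), housing (256,180) and bush (395,233) stand round it. I'll confirm it in a crop and refine the hub and handle positions.

Run:
```python
from h import *
tiles=[]
for n,h0 in(("top",(332,186)),("side",(323,198))):
    c=capture(n); im=c["color"]
    # black handle pixels near hub, height from depth 195..230
    M=np.linalg.inv(c["camera_from_world"]);V,U=np.mgrid[0:420,0:560];d=c["depth"]
    P=np.stack([(U-c["cx"])/c["fx"]*d,-(V-c["cy"])/c["fy"]*d,-d,np.ones_like(d)],-1)@M.T
    near=np.hypot(P[...,0]-593,P[...,1]+125)<125
    m=near&(P[...,2]>196)&(P[...,2]<235)&(im.max(-1)<90)
    print(n,"handle px",m.sum(),"med",np.median(P[m],0)[:3].round(1),"top",np.median(P[m&(P[...,2]>214)],0)[:3].round(1), np.median(U[m]),np.median(V[m]))
    r=near&(P[...,2]>155)&(P[...,2]<176)
    q=P[r][:,:2].astype(np.float32);(x,y),R=cv2.minEnclosingCircle(q);print("rim circle",x,y,R,len(q))
    for w in("hub","handle"):
        for t in place_of(w,n):
            p=ray_z(c,t["centre"],168)
            if np.hypot(p[0]-593,p[1]+125)<110: print(w,np.round(t["centre"],1),round(t["conf"],2),p.round(1))
    a,b=h0;k=im[b-60:b+60,a-60:a+60];tiles.append(cv2.resize(k,(400,400),interpolation=cv2.INTER_CUBIC))
cv2.imwrite("pics/crop.png",cv2.cvtColor(np.hstack(tiles),cv2.COLOR_RGB2BGR))
```

```text
top handle px 67 med [ 551.  -191.4  220.2] top [ 552.6 -192.9  221.8] 359.0 197.0
rim circle 589.814208984375 -129.50474548339844 83.27909851074219 1413
hub [331.7 190.2] 0.63 [ 581.4 -128.   168. ]
handle [355.  201.9] 0.49 [ 550.2 -190.7  168. ]
side handle px 76 med [ 547.1 -195.8  218.3] top [ 550.  -195.2  222.3] 342.0 212.0
rim circle 587.73779296875 -129.38658142089844 83.36830139160156 1242
hub [323.  199.3] 0.81 [ 586.3 -126.1  168. ]
handle [339.4 218.1] 0.54 [ 558.1 -192.8  168. ]
```

View pics/crop.png

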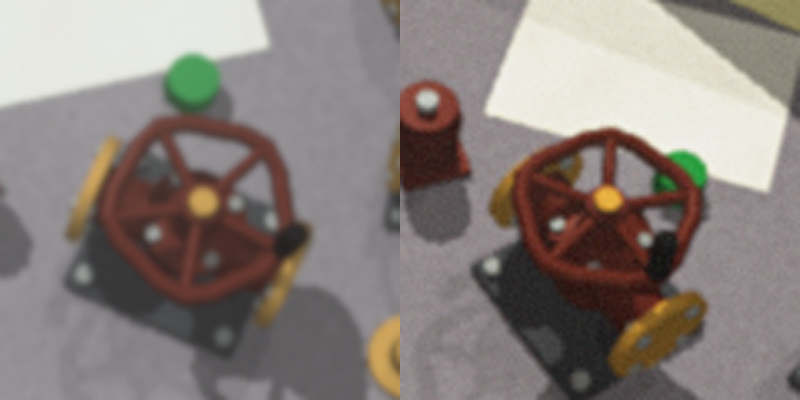

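The crop shows the five-lobed wheel with its black handle at (290,238) in the left tile and the cap beyond it, so this is the middle valve. The rim circle fits R = 83.3 at hub (589,-129.5). The handle is at (551,-194), 75 mm off at -120.5°, which agrees with the description.

I'll raise the tool, shut the fingers, line the tool up with the world axes (tool x = -X, y = +Y) and cross over.

```bash
python3 -m jog '[{"tz":-60,"az":-0.1265,"jaw":1},{"tz":-60,"az":-0.1265,"jaw":1},{"tx":-33,"ty":-51,"jaw":1},{"tx":-33,"ty":-51,"jaw":1},{"tx":-33,"ty":-51,"jaw":1}]' && python3 -m jog '[{"tx":-33,"ty":-51,"jaw":1},{"tx":-33,"ty":-51,"jaw":1},{"tx":-33,"ty":-51,"jaw":1},{"tx":-33,"ty":-51,"jaw":1},{"tx":-33,"ty":-51,"jaw":1}]'
```

```text
schema error: expected keys tx, ty, tz, ax, ay, az, jaw
```

```bash
python3 -m jog '[{"tx":0,"ty":0,"tz":-60,"ax":0,"ay":0,"az":-0.1265,"jaw":1},{"tx":0,"ty":0,"tz":-60,"ax":0,"ay":0,"az":-0.1265,"jaw":1},{"tx":-33,"ty":-51,"tz":0,"ax":0,"ay":0,"az":0,"jaw":1},{"tx":-33,"ty":-51,"tz":0,"ax":0,"ay":0,"az":0,"jaw":1},{"tx":-33,"ty":-51,"tz":0,"ax":0,"ay":0,"az":0,"jaw":1}]' && python3 -m jog '[{"tx":-33,"ty":-51,"tz":0,"ax":0,"ay":0,"az":0,"jaw":1},{"tx":-33,"ty":-51,"tz":0,"ax":0,"ay":0,"az":0,"jaw":1},{"tx":-33,"ty":-51,"tz":0,"ax":0,"ay":0,"az":0,"jaw":1},{"tx":-33,"ty":-51,"tz":0,"ax":0,"ay":0,"az":0,"jaw":1},{"tx":-33,"ty":-51,"tz":0,"ax":0,"ay":0,"az":0,"jaw":1}]'
```

```text
time_s: 1.62
eef_pos: [230.9, 353.7, 314.2]
ee_rot: [0.0, -0.0, 1.0, 0.0]
force: [1.2, 1.0, 1.1]
grip_width: 0.005
grip_force: 0.0
time_s: 2.25
eef_pos: [396.1, 98.5, 314.3]
ee_rot: [0.0, 0.0, 1.0, 0.0]
force: [0.7, 0.4, 0.6]
grip_width: 0.0
grip_force: 0.0
```

```bash
python3 -m jog '[{"tx":-39,"ty":-48,"tz":0,"ax":0,"ay":0,"az":0,"jaw":1},{"tx":-39,"ty":-48,"tz":0,"ax":0,"ay":0,"az":0,"jaw":1},{"tx":-39,"ty":-48,"tz":0,"ax":0,"ay":0,"az":0,"jaw":1},{"tx":-39,"ty":-48,"tz":0,"ax":0,"ay":0,"az":0,"jaw":1},{"tx":-39,"ty":-48,"tz":0,"ax":0,"ay":0,"az":0,"jaw":1}]' && python3 -m jog '[{"tx":-2,"ty":-32,"tz":0,"ax":0,"ay":0,"az":0,"jaw":1},{"tx":0,"ty":-32,"tz":0,"ax":0,"ay":0,"az":0,"jaw":1},{"tx":0,"ty":0,"tz":30,"ax":0,"ay":0,"az":0,"jaw":1},{"tx":0,"ty":0,"tz":10,"ax":0,"ay":0,"az":0,"jaw":1},{"tx":0,"ty":0,"tz":0,"ax":0,"ay":0,"az":0,"jaw":1}]'
python3 - <<'E'
from h import *
print(sense()["joints"])
tiles=[]
for n in("top","side"):
    c=capture(n);a,b=np.round(proj(c,[589,-150,200])).astype(int);tiles.append(cv2.resize(c["color"][b-60:b+60,a-60:a+60],(400,400)))
cv2.imwrite("pics/crop2.png",cv2.cvtColor(np.hstack(tiles),cv2.COLOR_RGB2BGR))
E
```

```text
time_s: 2.88
eef_pos: [591.4, -141.3, 314.1]
ee_rot: [0.0, 0.0, 1.0, -0.0]
force: [-0.5, 0.6, 0.9]
grip_width: -0.0
grip_force: 0.0
time_s: 3.5
eef_pos: [592.4, -203.2, 274.1]
ee_rot: [-0.0, -0.0, 1.0, 0.0]
force: [0.3, -0.1, 1.2]
grip_width: 0.002
grip_force: 0.0
[-5.17222400e-01  5.15928901e-01  9.98259886e-01  2.67434155e-05
  1.62810017e+00 -2.08868250e+00]
```

View pics/crop2.png

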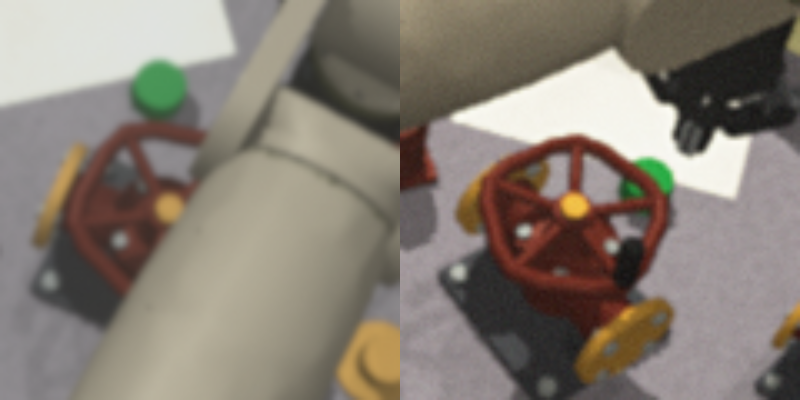

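```bash
python3 - <<'E'
import numpy as np
def p(a): a=np.radians(a); return np.array([589+75*np.cos(a),-129.5+75*np.sin(a)])
A=[-87.4]+[-92,-97,-102,-107,-112]+[-112-10*k for k in range(1,36)]
acc=np.round(p(A[0]))
cur=np.array([592.4,-203.2])
for i,a in enumerate(A[1:]):
    d=np.round(p(a)-cur); cur=cur+d; print(a,[int(-d[0]),int(d[1])],end="\n" if i%5==4 else " ")
E
python3 -m jog '[{"tx":0,"ty":0,"tz":40,"ax":0,"ay":0,"az":0,"jaw":1},{"tx":0,"ty":0,"tz":30,"ax":0,"ay":0,"az":0,"jaw":1},{"tx":0,"ty":0,"tz":16,"ax":0,"ay":0,"az":0,"jaw":1},{"tx":0,"ty":0,"tz":0,"ax":0,"ay":0,"az":0,"jaw":1}]'
```

```text
-92 [6, -1] -97 [7, 0] -102 [6, 1] -107 [6, 2] -112 [6, 2]
-122 [12, 6] -132 [11, 8] -142 [9, 10] -152 [7, 10] -162 [5, 13]
-172 [3, 12] -182 [0, 13] -192 [-1, 13] -202 [-4, 13] -212 [-6, 11]
-222 [-8, 11] -232 [-9, 9] -242 [-11, 7] -252 [-12, 5] -262 [-13, 3]
-272 [-13, 1] -282 [-13, -2] -292 [-13, -4] -302 [-11, -6] -312 [-11, -8]
-322 [-9, -9] -332 [-7, -11] -342 [-5, -12] -352 [-3, -13] -362 [-1, -13]
-372 [2, -13] -382 [4, -12] -392 [6, -12] -402 [8, -10] -412 [9, -9]
-422 [11, -8] -432 [12, -5] -442 [13, -3] -452 [13, 0] -462 [13, 1]
time_s: 4.1
eef_pos: [592.5, -203.5, 188.3]
ee_rot: [-0.0, -0.0, 1.0, 0.0]
force: [-0.3, -0.1, 0.4]
grip_width: 0.002
grip_force: 0.0
```

```bash
python3 -m jog '[{"tx":6,"ty":-1,"tz":0,"ax":0,"ay":0,"az":0,"jaw":1},{"tx":7,"ty":0,"tz":0,"ax":0,"ay":0,"az":0,"jaw":1},{"tx":6,"ty":1,"tz":0,"ax":0,"ay":0,"az":0,"jaw":1},{"tx":6,"ty":2,"tz":0,"ax":0,"ay":0,"az":0,"jaw":1},{"tx":6,"ty":2,"tz":0,"ax":0,"ay":0,"az":0,"jaw":1}]'
```

```text
time_s: 4.72
eef_pos: [561.1, -199.4, 188.2]
ee_rot: [0.0, -0.0, 1.0, -0.0]
force: [-0.2, -0.1, 0.5]
grip_width: -0.002
grip_force: 0.0
```

```bash
python3 -m jog '[{"tx":12,"ty":6,"tz":0,"ax":0,"ay":0,"az":0,"jaw":1},{"tx":11,"ty":8,"tz":0,"ax":0,"ay":0,"az":0,"jaw":1},{"tx":9,"ty":10,"tz":0,"ax":0,"ay":0,"az":0,"jaw":1}]'
```

```text
time_s: 5.1
eef_pos: [528.9, -175.3, 188.1]
ee_rot: [0.0, -0.0, 1.0, -0.0]
force: [-0.1, 0.1, 0.5]
grip_width: -0.002
grip_force: 0.0
```

The tool passed the expected contact point with no force, so I'll look.

Run:
```python
from h import *
print(sense()["eef_pos"],sense()["force"])
tiles=[]
for n in("top","side"):
    c=capture(n);a,b=np.round(proj(c,[570,-150,200])).astype(int);tiles.append(cv2.resize(c["color"][b-60:b+60,a-60:a+60],(400,400)))
    for q in([551,-194,223],[528.9,-175.3,188]): print(n,(proj(c,q)-[a-60,b-60])*400/120)
cv2.imwrite("pics/crop3.png",cv2.cvtColor(np.hstack(tiles),cv2.COLOR_RGB2BGR))
```

```text
[ 528.8542493  -175.28411686  188.14868182] [-0.08281949  0.13455705  0.54802206]
top [261.56964134 219.00553216]
top [229.38977967 256.40184855]
side [242.50860668 228.87740463]
side [201.39208513 260.54659262]
```

View pics/crop3.png

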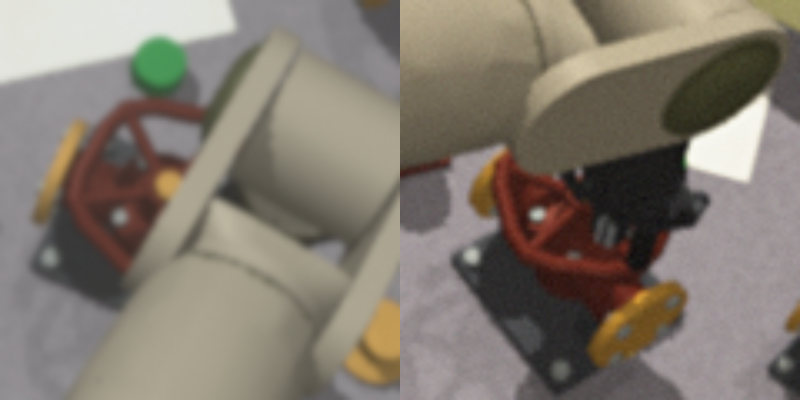

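Run:
```python
from h import *
c=capture("side");a,b=np.round(proj(c,[589,-150,200])).astype(int)
for p in([592.4,-203.2,274.1],[551,-194,223],[589,-129.5,176]): print((proj(c,p)-[a-60,b-60])*400/120)
a,b=np.round(proj(c,[545,-185,210])).astype(int)
k=c["color"][b-25:b+25,a-25:a+25]
k=cv2.convertScaleAbs(k,alpha=2.2,beta=10)
s=12; k=cv2.resize(k,None,fx=s,fy=s,interpolation=cv2.INTER_CUBIC)
for p,col in(([*sense()["eef_pos"]],(0,255,0)),([551,-194,223],(255,255,0)),([551,-194,168],(255,0,255))):
    cv2.circle(k,tuple(int(v) for v in (proj(c,p)-[a-25,b-25]+.5)*s),5,col,-1)
cv2.imwrite("pics/z.png",cv2.cvtColor(k,cv2.COLOR_RGB2BGR))
M=np.linalg.inv(c["camera_from_world"]);V,U=np.mgrid[b-25:b+25,a-25:a+25];d=c["depth"][b-25:b+25,a-25:a+25]
P=np.stack([(U-c["cx"])/c["fx"]*d,-(V-c["cy"])/c["fy"]*d,-d,np.ones_like(d)],-1)@M.T
np.set_printoptions(linewidth=220)
for j in range(10,46,3): print(b-25+j,[tuple(int(x) for x in P[j,i,:3]) for i in range(10,40,4)])
```

```text
[276.90595548 176.56917029]
[229.17527335 245.54407129]
[172.96012406 205.37214197]
197 [(515, -147, 288), (510, -158, 304), (512, -167, 309), (517, -175, 310), (509, -187, 330), (516, -194, 326), (517, -203, 334), (518, -211, 339)]
200 [(515, -148, 275), (511, -160, 291), (510, -170, 301), (533, -172, 273), (509, -189, 318), (517, -196, 314), (518, -204, 320), (538, -209, 298)]
203 [(572, -130, 170), (577, -140, 173), (515, -170, 281), (511, -181, 296), (511, -190, 304), (529, -195, 284), (535, -202, 282), (522, -215, 311)]
206 [(572, -132, 157), (574, -143, 164), (518, -171, 264), (515, -181, 277), (520, -190, 278), (523, -198, 282), (518, -209, 298), (516, -218, 308)]
209 [(574, -133, 139), (520, -162, 239), (517, -173, 253), (521, -182, 256), (685, -148, 0), (516, -202, 281), (515, -212, 291), (515, -221, 299)]
212 [(570, -136, 131), (577, -145, 129), (516, -175, 242), (521, -184, 243), (545, -187, 213), (545, -197, 221), (584, -198, 168), (695, -186, 2)]
215 [(567, -139, 121), (573, -149, 122), (582, -158, 117), (559, -175, 166), (543, -190, 202), (544, -200, 210), (577, -203, 167), (686, -191, 0)]
218 [(554, -145, 128), (565, -153, 120), (573, -162, 116), (555, -179, 159), (543, -192, 189), (548, -201, 191), (571, -206, 162), (677, -196, -1)]
221 [(524, -158, 168), (527, -167, 172), (535, -176, 168), (543, -184, 165), (545, -194, 173), (549, -203, 175), (659, -191, 0), (668, -201, -2)]
224 [(519, -161, 162), (524, -170, 163), (530, -179, 163), (536, -188, 163), (544, -197, 159), (634, -187, 14), (649, -196, 1), (27, -323, 1063)]
227 [(553, -152, 84), (552, -164, 97), (554, -175, 104), (561, -184, 103), (568, -193, 103), (578, -202, 96), (566, -215, 128), (576, -224, 121)]
230 [(550, -155, 72), (546, -168, 92), (550, -178, 97), (552, -189, 105), (559, -198, 104), (552, -210, 127), (556, -220, 130), (573, -227, 112)]
```

View pics/z.png

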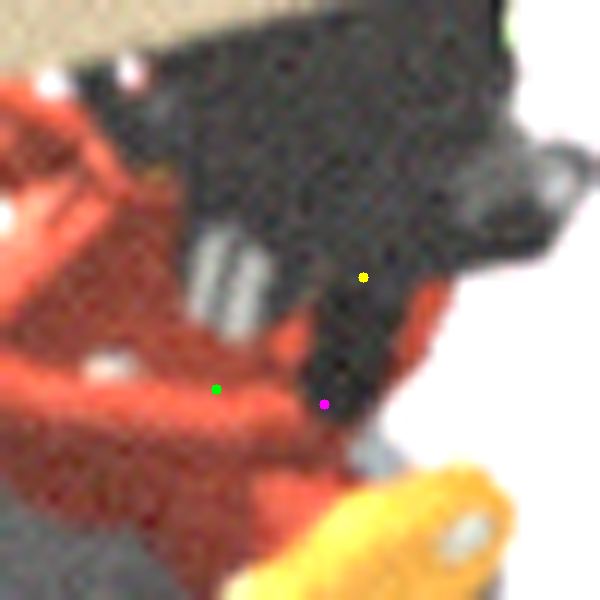

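The fingertips really end at z ≈ 230 by depth, although the state reports 188, and they passed over the untouched handle (top at 223). I'll go back above it and measure the tip height clear of the handle before descending.

```bash
python3 -m jog '[{"tx":0,"ty":0,"tz":-20,"ax":0,"ay":0,"az":0,"jaw":1},{"tx":-31,"ty":-14,"tz":0,"ax":0,"ay":0,"az":0,"jaw":1},{"tx":-32,"ty":-14,"tz":0,"ax":0,"ay":0,"az":0,"jaw":1},{"tx":0,"ty":0,"tz":20,"ax":0,"ay":0,"az":0,"jaw":1},{"tx":0,"ty":0,"tz":0,"ax":0,"ay":0,"az":0,"jaw":1}]'
cat > tip.py <<'E'
from h import *
e=sense()["eef_pos"];print(e.round(1) if hasattr(e,'round') else e)
c=capture("side");M=np.linalg.inv(c["camera_from_world"]);V,U=np.mgrid[0:420,0:560];d=c["depth"]
P=np.stack([(U-c["cx"])/c["fx"]*d,-(V-c["cy"])/c["fy"]*d,-d,np.ones_like(d)],-1)@M.T
m=(abs(P[...,0]-e[0])<25)&(abs(P[...,1]-e[1])<25)&(P[...,2]>176)&(P[...,2]<e[2]+110)
Q=P[m]
for z in range(176,300,8):
    k=Q[(Q[:,2]>=z)&(Q[:,2]<z+8)]
    if len(k): print(z,len(k),k[:,:2].min(0).round(),k[:,:2].max(0).round())
a,b=np.round(proj(c,e)).astype(int);k=cv2.convertScaleAbs(c["color"][b-30:b+20,a-25:a+25],alpha=2.2,beta=10)
k=cv2.resize(k,None,fx=12,fy=12,interpolation=cv2.INTER_CUBIC)
for dz,col in((0,(0,255,0)),(20,(255,255,0)),(40,(255,0,255))): cv2.circle(k,tuple(int(v) for v in(proj(c,np.array(e)+[0,0,dz])-[a-25,b-30]+.5)*12),5,col,-1)
cv2.imwrite("pics/tip.png",cv2.cvtColor(k,cv2.COLOR_RGB2BGR))
E
python3 tip.py
```

```text
time_s: 5.88
eef_pos: [592.1, -203.6, 186.4]
ee_rot: [-0.001, -0.0, 1.0, 0.001]
force: [-0.3, 0.0, 0.1]
grip_width: 0.0
grip_force: 0.0
[ 592.1 -203.6  186.4]
224 4 [ 580. -213.] [ 588. -204.]
232 21 [ 578. -217.] [ 598. -192.]
240 21 [ 580. -217.] [ 589. -190.]
248 21 [ 579. -217.] [ 592. -191.]
256 19 [ 579. -217.] [ 599. -198.]
264 26 [ 576. -222.] [ 600. -180.]
272 56 [ 578. -229.] [ 602. -179.]
280 30 [ 577. -228.] [ 602. -179.]
288 17 [ 574. -219.] [ 587. -188.]
```

View pics/tip.png

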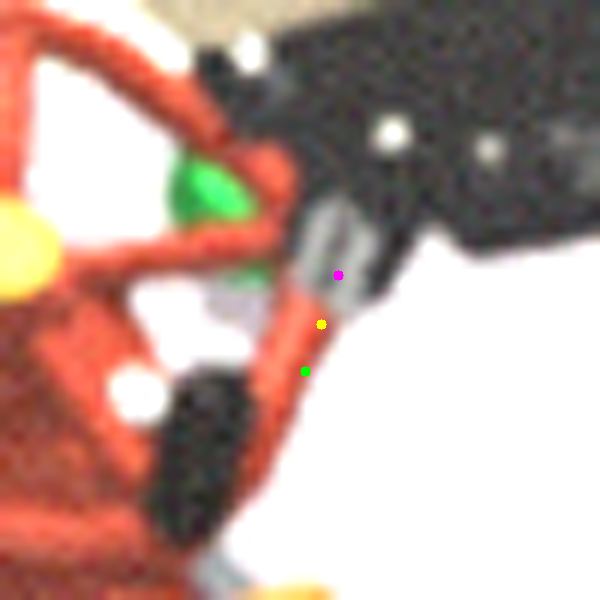

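The tip is near z 229, so the state reads about 42 mm low; x and y agree. I'll descend 35 mm, which puts the tip near 192, then push.

```bash
python3 -m jog '[{"tx":0,"ty":0,"tz":18,"ax":0,"ay":0,"az":0,"jaw":1},{"tx":0,"ty":0,"tz":17,"ax":0,"ay":0,"az":0,"jaw":1},{"tx":0,"ty":0,"tz":0,"ax":0,"ay":0,"az":0,"jaw":1}]' && python3 -m jog '[{"tx":6,"ty":-1,"tz":0,"ax":0,"ay":0,"az":0,"jaw":1},{"tx":7,"ty":0,"tz":0,"ax":0,"ay":0,"az":0,"jaw":1},{"tx":6,"ty":1,"tz":0,"ax":0,"ay":0,"az":0,"jaw":1},{"tx":6,"ty":2,"tz":0,"ax":0,"ay":0,"az":0,"jaw":1}]'
```

```text
time_s: 6.3
eef_pos: [592.0, -203.4, 152.2]
ee_rot: [-0.001, -0.0, 1.0, 0.0]
force: [-0.2, -0.2, -0.1]
grip_width: 0.0
grip_force: 0.0
time_s: 6.8
eef_pos: [567.8, -201.9, 153.8]
ee_rot: [0.001, 0.0, 1.0, -0.001]
force: [4.6, -1.9, 0.6]
grip_width: -0.002
grip_force: 2.5
```

```bash
python3 -m jog '[{"tx":6,"ty":2,"tz":0,"ax":0,"ay":0,"az":0,"jaw":1},{"tx":12,"ty":6,"tz":0,"ax":0,"ay":0,"az":0,"jaw":1},{"tx":11,"ty":8,"tz":0,"ax":0,"ay":0,"az":0,"jaw":1}]' && python3 -m jog '[{"tx":9,"ty":10,"tz":0,"ax":0,"ay":0,"az":0,"jaw":1},{"tx":7,"ty":10,"tz":0,"ax":0,"ay":0,"az":0,"jaw":1},{"tx":5,"ty":13,"tz":0,"ax":0,"ay":0,"az":0,"jaw":1}]'
```

```text
time_s: 7.18
eef_pos: [538.7, -186.0, 153.7]
ee_rot: [0.001, 0.0, 1.0, -0.001]
force: [3.8, -2.8, 0.5]
grip_width: -0.001
grip_force: 2.8
time_s: 7.55
eef_pos: [517.0, -153.1, 153.6]
ee_rot: [0.0, 0.0, 1.0, -0.001]
force: [1.2, -5.0, 1.5]
grip_width: 0.002
grip_force: 2.6
```

```bash
python3 -m jog '[{"tx":3,"ty":12,"tz":0,"ax":0,"ay":0,"az":0,"jaw":1},{"tx":0,"ty":13,"tz":0,"ax":0,"ay":0,"az":0,"jaw":1},{"tx":-1,"ty":13,"tz":0,"ax":0,"ay":0,"az":0,"jaw":1},{"tx":-4,"ty":13,"tz":0,"ax":0,"ay":0,"az":0,"jaw":1},{"tx":-6,"ty":11,"tz":0,"ax":0,"ay":0,"az":0,"jaw":1}]' && python3 -m jog '[{"tx":-8,"ty":11,"tz":0,"ax":0,"ay":0,"az":0,"jaw":1},{"tx":-9,"ty":9,"tz":0,"ax":0,"ay":0,"az":0,"jaw":1},{"tx":-11,"ty":7,"tz":0,"ax":0,"ay":0,"az":0,"jaw":1},{"tx":-12,"ty":5,"tz":0,"ax":0,"ay":0,"az":0,"jaw":1},{"tx":-13,"ty":3,"tz":0,"ax":0,"ay":0,"az":0,"jaw":1}]'; python3 -c "from rig import sense;print(sense()['joints'])"
```

```text
time_s: 8.18
eef_pos: [524.6, -90.2, 153.3]
ee_rot: [-0.001, -0.0, 1.0, -0.0]
force: [-4.6, -2.6, 3.0]
grip_width: 0.002
grip_force: 2.4
time_s: 8.8
eef_pos: [577.4, -54.7, 153.0]
ee_rot: [-0.002, -0.0, 1.0, 0.0]
force: [-6.0, -0.3, 2.9]
grip_width: -0.003
grip_force: 2.6
[-2.96240111e-01  4.68149870e-01  1.38304921e+00 -2.26246226e-04
  1.29382916e+00 -1.86769004e+00]
```

```bash
python3 -m jog '[{"tx":-13,"ty":1,"tz":0,"ax":0,"ay":0,"az":0,"jaw":1},{"tx":-13,"ty":-2,"tz":0,"ax":0,"ay":0,"az":0,"jaw":1},{"tx":-13,"ty":-4,"tz":0,"ax":0,"ay":0,"az":0,"jaw":1},{"tx":-11,"ty":-6,"tz":0,"ax":0,"ay":0,"az":0,"jaw":1},{"tx":-11,"ty":-8,"tz":0,"ax":0,"ay":0,"az":0,"jaw":1}]' && python3 -m jog '[{"tx":-9,"ty":-9,"tz":0,"ax":0,"ay":0,"az":0,"jaw":1},{"tx":-7,"ty":-11,"tz":0,"ax":0,"ay":0,"az":0,"jaw":1},{"tx":-5,"ty":-12,"tz":0,"ax":0,"ay":0,"az":0,"jaw":1},{"tx":-3,"ty":-13,"tz":0,"ax":0,"ay":0,"az":0,"jaw":1},{"tx":-1,"ty":-13,"tz":0,"ax":0,"ay":0,"az":0,"jaw":1}]'; python3 -c "from rig import sense;print(sense()['joints'])"
```

```text
time_s: 9.43
eef_pos: [638.2, -73.4, 152.8]
ee_rot: [-0.002, -0.0, 1.0, 0.001]
force: [-5.7, 2.0, 2.7]
grip_width: 0.003
grip_force: 3.4
time_s: 10.05
eef_pos: [664.1, -130.8, 152.7]
ee_rot: [-0.001, -0.001, 1.0, 0.002]
force: [0.2, 6.5, 0.7]
grip_width: -0.002
grip_force: 2.9
[-0.36819448  0.6901289   1.02195949  0.00239575  1.43238723 -1.94083328]
```

```bash
python3 -m jog '[{"tx":2,"ty":-13,"tz":0,"ax":0,"ay":0,"az":0,"jaw":1},{"tx":4,"ty":-12,"tz":0,"ax":0,"ay":0,"az":0,"jaw":1},{"tx":6,"ty":-12,"tz":0,"ax":0,"ay":0,"az":0,"jaw":1},{"tx":8,"ty":-10,"tz":0,"ax":0,"ay":0,"az":0,"jaw":1},{"tx":9,"ty":-9,"tz":0,"ax":0,"ay":0,"az":0,"jaw":1}]' && python3 -m jog '[{"tx":11,"ty":-8,"tz":0,"ax":0,"ay":0,"az":0,"jaw":1},{"tx":12,"ty":-5,"tz":0,"ax":0,"ay":0,"az":0,"jaw":1},{"tx":13,"ty":-3,"tz":0,"ax":0,"ay":0,"az":0,"jaw":1},{"tx":8,"ty":0,"tz":0,"ax":0,"ay":0,"az":0,"jaw":1},{"tx":0,"ty":0,"tz":0,"ax":0,"ay":0,"az":0,"jaw":1}]'
cat > hd.py <<'E'
from h import *
c=capture("side");im=c["color"];M=np.linalg.inv(c["camera_from_world"]);V,U=np.mgrid[0:420,0:560];d=c["depth"]
P=np.stack([(U-c["cx"])/c["fx"]*d,-(V-c["cy"])/c["fy"]*d,-d,np.ones_like(d)],-1)@M.T
for lo,hi in((180,214),(196,235),(214,226)):
    m=(np.hypot(P[...,0]-551,P[...,1]+194)<45)&(np.hypot(P[...,0]-sense()["eef_pos"][0],P[...,1]-sense()["eef_pos"][1])>14)&(P[...,2]>lo)&(P[...,2]<hi)&(im.max(-1)<90)
    print(lo,hi,m.sum(),np.median(P[m],0)[:3].round(1),np.median(U[m]),np.median(V[m]))
E
python3 hd.py
```

```text
time_s: 10.68
eef_pos: [635.5, -187.2, 152.8]
ee_rot: [0.0, -0.001, 1.0, 0.001]
force: [4.0, 3.4, -1.1]
grip_width: -0.002
grip_force: 2.7
time_s: 11.3
eef_pos: [590.9, -204.1, 153.1]
ee_rot: [-0.001, -0.0, 1.0, 0.0]
force: [0.2, -0.7, 0.2]
grip_width: -0.001
grip_force: 0.0
180 214 53 [ 559.2 -203.4  197.4] 345.0 214.0
196 235 93 [ 563.6 -202.8  218.7] 347.0 209.0
214 226 49 [ 564.7 -201.7  221.3] 347.0 208.0
```

```bash
python3 -m jog '[{"tx":7,"ty":0,"tz":0,"ax":0,"ay":0,"az":0,"jaw":1},{"tx":6,"ty":0,"tz":0,"ax":0,"ay":0,"az":0,"jaw":1},{"tx":4,"ty":1,"tz":0,"ax":0,"ay":0,"az":0,"jaw":1},{"tx":0,"ty":0,"tz":0,"ax":0,"ay":0,"az":0,"jaw":1}]' ; python3 hd.py
```

```text
time_s: 11.85
eef_pos: [574.4, -203.5, 153.1]
ee_rot: [-0.0, -0.0, 1.0, -0.0]
force: [1.8, -0.4, -1.1]
grip_width: -0.0
grip_force: 1.1
180 214 54 [ 543.8 -196.4  198.7] 339.5 217.0
196 235 89 [ 546.6 -196.7  220.1] 342.0 212.0
214 226 52 [ 548.6 -196.7  222. ] 342.0 211.0
```

The handle is back at its start pixel (342,212). I'll back off, rise clear and verify.

```bash
python3 -m jog '[{"tx":-14,"ty":0,"tz":0,"ax":0,"ay":0,"az":0,"jaw":1},{"tx":0,"ty":0,"tz":-50,"ax":0,"ay":0,"az":0,"jaw":1},{"tx":0,"ty":0,"tz":-60,"ax":0,"ay":0,"az":0,"jaw":1},{"tx":0,"ty":60,"tz":-20,"ax":0,"ay":0,"az":0,"jaw":1},{"tx":0,"ty":60,"tz":0,"ax":0,"ay":0,"az":0,"jaw":1}]' && python3 -m jog '[{"tx":20,"ty":58,"tz":0,"ax":0,"ay":0,"az":0,"jaw":1},{"tx":20,"ty":58,"tz":0,"ax":0,"ay":0,"az":0,"jaw":1},{"tx":20,"ty":58,"tz":0,"ax":0,"ay":0,"az":0,"jaw":1},{"tx":20,"ty":58,"tz":0,"ax":0,"ay":0,"az":0,"jaw":1},{"tx":0,"ty":0,"tz":0,"ax":0,"ay":0,"az":0,"jaw":1}]'; python3 hd.py
python3 - <<'E'
from h import *
for n in("top","side"):
    c=capture(n)
    for q in("housing","bush","cap"):
        for r in place_of(q,n)[:1]: print(n,q,np.round(r["centre"]),round(r["conf"],2),ray_z(c,r["centre"],0).round(0))
E
```

```text
time_s: 12.52
eef_pos: [588.4, -83.4, 284.6]
ee_rot: [0.001, 0.001, 1.0, -0.0]
force: [1.2, 0.4, -0.8]
grip_width: 0.002
grip_force: 0.0
time_s: 13.15
eef_pos: [506.7, 150.8, 283.3]
ee_rot: [-0.0, -0.003, 1.0, -0.0]
force: [0.2, -0.7, 0.5]
grip_width: -0.0
grip_force: 0.0
180 214 51 [ 543.6 -196.4  196.3] 339.0 217.0
196 235 78 [ 546.5 -195.7  218.8] 341.0 212.0
214 226 49 [ 548.5 -194.6  221.5] 342.0 211.0
top housing [258. 180.] 0.93 [655.  82.   0.]
top bush [396. 233.] 0.68 [ 494. -351.    0.]
top cap [326. 152.] 0.66 [ 754. -133.   -0.]
side housing [271. 184.] 0.72 [647.  88.   0.]
side bush [365. 287.] 0.82 [ 496. -339.    0.]
side cap [345. 192.] 0.68 [ 756. -137.    0.]
```

```bash
python3 -c "from rig import finish_job;print(finish_job())"
```

```text
the job is handed in; nothing more can be done
None
```

I pushed the middle valve's wheel clockwise through one full turn by its handle, which came back to within about 1 mm of its start by the side camera; readings between moves peaked near 6.5 N, I saw no sign that a bystander moved, and the job is handed in with the arm clear (no verdict was returned).

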